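# Load the battery drawer and draw the lamp mast out to its second stop

## Task

Get the small battery lamp ready: lay the blue and black battery pack in the open drawer at the foot of the lamp stand, let go of it and push the drawer fully shut. Then squeeze the orange release button in the side of the grip on top of the mast and, keeping it squeezed, pull the mast straight up past its first stop as far as it goes, to the second stop. Finish while still holding it there, mast right up and button squeezed (a spring draws it back if you let go; I will tighten the collar meanwhile), and leave the jars, the shaker and the tin on the worktop standing where they are.

Things in the scene. Friction and masses are not known exactly. Their poses are not given: they have to be found in the camera images.
- stand: lamp stand, fixed; grey box 130 (x) x 170 (y) x 65 high, drawer at right (-y), upright mast at left, its axis at x +10, y +60. Origin: centre of underside; x to its back, front (-x) roughly to the robot (turned up to 0.25 rad), y to its left. Outer tube with clamping collar (37 across) up to z 125, above it the head (grip and lamp) to z 176 with the mast down
- drawer (a joint): opening of the white drawer with black front, m: 0 fully shut, 0.095 fully open; slides along the stand's -x, starts 0.084 to 0.093 open. Friction about 1 N, no latch: push its front along the stand's +x until it stops
- drawer_floor (a point): middle of the drawer's inner floor (moves with it, axes as the stand's), 11 above the worktop. Inside 112 (x, -58 to +54) x 101 (y); side walls 28 above the floor, front 38. Open by J mm, the part not covered by the stand's top (underside 47 above this floor) runs from x = -58 to x = J - 65
- drawer_front (a point): middle of the outer face of the drawer's front (moves with the drawer, axes as the stand's), 32 above the worktop; the front is 112 wide and reaches from 6 to 56 above the worktop, with a slim lip (50 wide, 45 to 49 above) standing out to this plane, the rest 2.5 behind it. Shut, the front is flush with the box
- mast (a joint): how far the mast is drawn straight up, m: 0 down (start), 0.045 first stop (notch, the latch catches there if the button is out), 0.090 second stop, rigid end of travel. Button out: the latch holds it down. Button in: weight and return spring pull it down with 4 to 5 N; at the second stop nothing but the hand holds it
- button (a joint): how far the orange release button is pressed in, m: 0 out (start), 0.004 fully in; the latch is free from 0.003 on. It starts to move at 3 N, fully in takes 9 N
- grip (a point): place to grip, in the black block on the mast (moves with it, axes as the stand's), 153 above the worktop with the mast down, 23 below the block's flat top. Block 36 (x) x 28 (y) x 46 high: fixed face 15.5 to the -y side, button face 19.5 to the +y side (15.5 pressed in). Pinch along the stand's y from above, 20 N or more. Lamp 64 wide (y) 28 to 46 to the -x side, no higher than the block
- button_face (a point): middle of the outer face of the orange button (26 along x, 34 high) on the left (+y) side of the grip block; moves with the button, which is pressed along the stand's -y
- battery: battery pack, blue with a black band and brass contacts at one end, 50 (x) x 34 (y) x 24 high, about 90 g, loose, lying flat on the worktop. Origin: centre of its underside; z up
- battery_mid (a point): centre of the battery pack, 12 above its underside
- spice_jar: spice jar with a white lid, 47 across, 98 high, loose; origin: centre of its underside; leave alone
- salt_shaker: salt shaker with a grey top, 44 across, 90 high, loose; origin: centre of its underside; leave alone
- glass_jar: clear jar with a black lid, 63 across, 94 high, loose, at the back left; origin: centre of its underside; leave alone
- fish_tin: flat round food tin, 86 across, 40 high, loose, at the back; origin: centre of its underside; leave alone
Things that resemble listed ones, but are neither listed nor needed, are in the scene too. There is more than one size of the battery; the one meant has the size given above.

How it is judged:
By the outcome, as a careful person would: the job done as asked, in the order asked, and still so for the second after the job is handed in, while the arm keeps its last pose, push and grip.
It also fails if it takes over 64 s, if anything falls off the work surface, if the arm or the gripper's body presses on something with over 40 N, if the wrist force passes 120 N, or if a joint passes its speed limit or range.

## Robot

A 6-joint arm with a two-finger parallel gripper is mounted at the origin on a cart in front of the work surface, level with it; the furniture and walls round the work are solid. World frame = base frame: x ahead of the robot, y to its left, z up, the work surface at z = 0. Lengths are in m, angles in degrees, forces in N, time in s.
With the tool pointing down it reaches from about 0.25 to 0.775 m from the base axis. Payload 4 kg.
Tool frame: the origin (TCP) lies at the very end of the fingers, on their centre line; the grasp point (between the pads) lies 19 mm behind it (arm.grip_depth is the distance from the TCP to the grasp point, in m); z points along the fingers, y is the line along which they close (so a half turn about z gives the same grasp; the last joint's range is limited). The gripper opens to 94 mm and grips with 3 to 60 N. Pads are 16 mm wide; open, the fingers measure 119 mm over their backs; the gripper's body (75 mm by 177 mm) begins 78 mm behind the grasp point.
Start: joints at [63.363, 4.996, 78.535, -0, 96.463, -5.907], TCP at [0.195, 0.514, 0.206] pointing down, gripper open.
Joint ranges: [-177.83, 177.83], [-43.37, 116.18], [15.69, 146.23], [-61.86, 241.86], [9.47, 152.12], [-147.06, 147.06]. Speed limits (degrees/s): [159.86, 159.86, 180, 180, 180, 180].

## Interface

Orientations are given as [roll, pitch, yaw] about the fixed x, y, z axes, in that order (R = Rz(yaw) Ry(pitch) Rx(roll)).
In Python, from workcell import arm, vision, workorder gives the robot as it stands.
- The arm moves only by the shell command python3 -m crank 'ROWS'. ROWS is JSON, a list that holds one entry, the list of rows, each a list of 7 numbers: the turn, a rotation vector about the tool's x, y, z in degrees, then the shift along the tool's x, y, z in cm, then the finger opening in cm, from 0 to 9.4. In form: [[[rx, ry, rz, x, y, z, gripper], ...]]. A call has 1 to 5 rows; each row shifts and turns the commanded pose from where the row before left it, along the tool's axes as they then stand; what a row does not reach is not made up. A row lasts 1/8 s, in which the tool goes at most 62.5 mm and 10.7 degrees, less where a joint would pass 70% of its speed; a pose out of reach is approached as far as the arm can. A call with a gripper value outside its range is refused whole. The fingers move at their own pace and stop on an object; the grip force is fixed at half the most. Time passes only in rows, so rows that do not move let the fingers close. It gives the time, the measured TCP pose, the force, the opening and the grip force at its end, in the units of the state.
- arm.get_obs(): the state, without advancing time (a new reading comes with each control period).
- vision.snapshot(name): name is "side" or "top" or "wrist"; returns (picture, depth): 420x560x3 uint8, blue, green, red; 420x560 float32, m along the optical axis (not along the pixel's ray), 0 where there is no reading.
- vision.camera_info(name): a dict with "camera_matrix" (3x3 intrinsics, pixels), "dist" ([k1, k2, p1, p2, k3] as OpenCV has them; the pictures are not rectified), "cam_to_world" (4x4, takes a point from camera to world coordinates); the wrist camera has in their place "hand_eye" (4x4, takes a point from camera to tool coordinates, whose origin is the TCP and whose axes are the flange's). Camera axes: x right, y up, looking along -z (the intrinsics and any distortion apply to the point x, -y, -z); pixel columns grow to the right and rows downward; lengths in m; the calibration is good to about 2 mm. A picture is of the moment at which its call begins: read the wrist's pose just before it. camera_info takes no time and is no camera call.
- workorder.close_job(): hands the job in; it is judged then, once.
Trained networks look in the newest picture that a camera, given by its name, has taken for a name from the list of things; names that differ only in an ending like _2 or _b are one class to them, and where a whole thing is asked for, a point or a joint stands for the part that bears it (a point fixed in the world has none). Each returns a list of dicts, best first, with "conf" (0 to 1); they miss things now and then, are a little off and sometimes report something else, mostly with a low value. They report only what shows in the picture. A call takes as long as a camera call. They do not tell look-alikes from the thing itself.
- vision.look_for(target, camera): "rect" ([left, top, width, height] in pixels, round what is visible of it).
The state is a dict: "clock": time; "joint_pos": joint angles; "dq": joint speeds; "joint_efforts": joint torques, N m; "ee_pos": TCP position; "eef_rot": TCP orientation; "force": force on the tool from outside, world axes, zero at the start; "wrist_torque": the same for the moment, N m; "opening": finger opening in m; "finger_force": force on a finger pad.
Only numpy, scipy, OpenCV 4.12 (cv2) and the standard library are available. Lean on these libraries where they do the work, as an engineer would, in place of code of your own. Each camera call takes 0.05 s, during which the arm holds its last target. There are 200 camera calls.

## Working session

There is one attempt and no reset: what is moved stays moved. The work goes in short steps, Python scripts to look and compute and a shell command to move; the robot and the scene stay as the last step left them, time stands still between calls to the robot, and variables do not carry over. Pictures are saved under pics/ and viewed, at most 10 in all, crops included, and the job is handed in when it is done.

```bash
ls; mkdir -p pics; cat > h.py <<'E'
import numpy as np, cv2
from workcell import arm, vision, workorder
from scipy.spatial.transform import Rotation as R
def T():
    o=arm.get_obs(); M=np.eye(4); M[:3,:3]=R.from_euler('xyz',o['eef_rot'],degrees=True).as_matrix(); M[:3,3]=o['ee_pos']; return M
def c2w(n):
    i=vision.camera_info(n)
    return T()@np.array(i['hand_eye']) if n=='wrist' else np.array(i['cam_to_world'])
def cloud(n,depth,M):
    i=vision.camera_info(n);K=np.array(i['camera_matrix']);d=np.array(i['dist'])
    v,u=np.mgrid[0:depth.shape[0],0:depth.shape[1]]
    p=cv2.undistortPoints(np.stack([u.ravel(),v.ravel()],1).astype(np.float64)[:,None],K,d)[:,0]
    z=depth.ravel(); P=np.stack([p[:,0]*z,-p[:,1]*z,-z],1)
    W=P@M[:3,:3].T+M[:3,3]; W[z<=0]=np.nan
    return W.reshape(*depth.shape,3)
E
python3 - <<'E'
from h import *
print(arm.get_obs())
ims=[]
for n in ['top','side']:
    M=c2w(n); im,d=vision.snapshot(n); cv2.imwrite(f'pics/{n}0.png',im); np.save(f'{n}0.npy',cloud(n,d,M)); W=np.load(f'{n}0.npy')
    for t in ['battery','stand','drawer_front','button','grip','spice_jar','salt_shaker','glass_jar','fish_tin']:
        for r in vision.look_for(t,n)[:4]:
            x,y,w,h=r['rect']; c=W[int(min(419,y+h/2)),int(min(559,x+w/2))]
            print(n,t,round(r['conf'],2),np.round(r['rect']),np.round(c,3))
E
```

```text
pics
{'clock': 0.0, 'joint_pos': array([ 6.33632225e+01,  5.03872410e+00,  7.86223684e+01,  3.09349729e-04,
        9.64632370e+01, -5.90691218e+00]), 'dq': array([ 0.06237802,  0.00735213, -0.08661648, -0.01326357,  0.0331088 ,
       -0.03873288]), 'joint_efforts': array([-5.72494355e-04, -3.40186393e+01, -3.02427542e+01,  7.18472991e-02,
        3.32072668e-02, -1.60323107e-04]), 'ee_pos': array([0.19443596, 0.51390759, 0.2043289 ]), 'eef_rot': array([-1.79876362e+02, -1.31008828e-02,  1.59270155e+02]), 'force': array([ 0.20782097, -0.90134097, -0.69637933]), 'wrist_torque': array([ 0.00157949, -0.01987465,  0.0497498 ]), 'finger_force': 0.0, 'opening': 0.09394621955201563}
top battery 0.58 [272. 263.  22.  18.] [0.453 0.159 0.019]
top stand 0.6 [294. 164. 108. 129.] [0.531 0.048 0.066]
top drawer_front 0.65 [332. 235.  65.  56.] [0.471 0.008 0.013]
top drawer_front 0.59 [226. 254.  27.  31.] [0.454 0.238 0.027]
top drawer_front 0.37 [180. 203.  34.  29.] [0.54  0.309 0.098]
top grip 0.81 [295. 179.  46.  44.] [0.564 0.111 0.177]
top grip 0.56 [232. 255.  21.  26.] [0.456 0.233 0.
[... 401 characters left out ...]
24.  18.] [0.451 0.256 0.023]
side battery 0.36 [279. 251.  10.  32.] [0.558 0.33  0.088]
side stand 0.83 [246. 155.  99.  87.] [0.536 0.069 0.064]
side drawer_front 0.75 [305. 175.  43.  47.] [ 0.462 -0.02   0.01 ]
side button 0.75 [268. 167.  15.  12.] [0.574 0.132 0.158]
side grip 0.71 [262. 156.  34.  32.] [0.568 0.133 0.161]
side grip 0.34 [303. 175.  45.  44.] [ 0.464 -0.025  0.01 ]
side spice_jar 0.66 [278. 250.   9.  32.] [0.559 0.326 0.09 ]
side salt_shaker 0.9 [339. 276.  23.  33.] [0.452 0.375 0.073]
side glass_jar 0.59 [203. 273.  39.  60.] [0.649 0.408 0.084]
side fish_tin 0.68 [215. 248.  49.  45.] [0.64  0.27  0.036]
side fish_tin 0.36 [325. 257.  29.  19.] [0.456 0.251 0.024]
```

```bash
python3 - <<'E'
from h import *
im=cv2.imread('pics/top0.png')
cv2.imwrite('pics/top0c.png',cv2.resize(im[120:310,130:410],None,fx=2.85,fy=2.85,interpolation=cv2.INTER_CUBIC))
W=np.load('top0.npy')
# blob sizes near the two battery candidates
for c in [(0.453,0.159),(0.454,0.235)]:
    m=(abs(W[...,0]-c[0])<.05)&(abs(W[...,1]-c[1])<.037)&(W[...,2]>.008)&(W[...,2]<.05)
    P=W[m]; r=cv2.minAreaRect((P[:,:2]*1000).astype(np.float32)); v,u=np.where(m)
    print(m.sum(),r,np.percentile(P[:,2],[10,50,90]),u.min(),u.max(),v.min(),v.max(), im[m].mean(0))
# stand top (z 65) and block top (z 176)
m=(abs(W[...,2]-.065)<.006)&(W[...,0]>.4)&(W[...,1]<.22)
P=W[m][:,:2]*1000; print('stand',m.sum(),cv2.minAreaRect(P.astype(np.float32)))
for lo,hi in[(.168,.185)]:
    m=(W[...,2]>lo)&(W[...,2]<hi)&(W[...,1]<.22)&(W[...,0]>.4); P=W[m][:,:2]*1000; print('head',m.sum(),cv2.minAreaRect(P.astype(np.float32)),np.median(W[m][:,2]))
E
```

```text
286 ((470.7872619628906, 153.33560180664062), (38.40751647949219, 73.85674285888672), 77.47453308105469) [0.01592459 0.01808152 0.02040809] 273 301 244 280 [116.02447552  67.77972028  47.76573427]
527 ((455.29205322265625, 237.91981506347656), (50.260189056396484, 34.00403594970703), 7.842599868774414) [0.02161589 0.02409643 0.02661011] 229 249 254 283 [100.66603416  59.00759013  40.35863378]
stand 6936 ((567.8858642578125, -4.381927490234375), (473.313232421875, 297.6207580566406), 83.9982681274414)
head 3513 ((589.0834350585938, -96.77668762207031), (434.83062744140625, 251.8451690673828), 71.51568603515625) 0.17533152924736217
```

View pics/top0c.png

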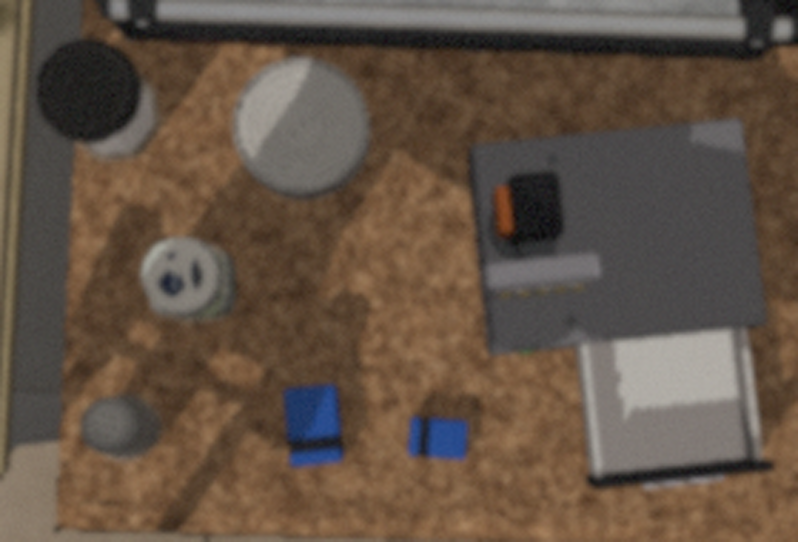

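The top view shows two blue packs. The larger is at full-image (240,268), about 50x34x24. The smaller is at (284,273), about 38x27x18 and a look-alike. I choose the larger by its size. The stand is at top-right, with its drawer open and empty. Next I measure the stand.

```bash
python3 - <<'E'
from h import *
W=np.load('top0.npy'); im=cv2.imread('pics/top0.png')
def comp(zlo,zhi,seed,ero=1):
    m=((W[...,2]>zlo)&(W[...,2]<zhi)).astype(np.uint8)
    n,l=cv2.connectedComponents(cv2.morphologyEx(m,cv2.MORPH_OPEN,np.ones((3,3))))
    k=l[seed[1],seed[0]]; return (l==k)&(k>0)
m=comp(.055,.075,(375,200)); P=W[m][:,:2]*1000; r=cv2.minAreaRect(P.astype(np.float32)); print('stand',m.sum(),r,np.median(W[m][:,2]))
m=comp(.168,.184,(318,193)); P=W[m][:,:2]*1000; print('head',m.sum(),cv2.minAreaRect(P.astype(np.float32)))
# block only, lamp separate (dark pixels / orange)
hsv=cv2.cvtColor(im,cv2.COLOR_BGR2HSV)
o=(hsv[...,0]<14)&(hsv[...,1]>190)&(W[...,2]>.14)&(W[...,1]<.2); print('orange',o.sum(),np.nanmedian(W[o],0))
b=m&(im.max(2)<50); print('block',b.sum(),cv2.minAreaRect((W[b][:,:2]*1000).astype(np.float32)))
# drawer front rim z ~56
f=(abs(W[...,2]-.052)<.012)&(W[...,0]>.38)&(W[...,0]<.46)&(W[...,1]<.1)&(W[...,1]>-.12); P=W[f][:,:2]*1000; print('front',f.sum(),cv2.minAreaRect(P.astype(np.float32)))
E
```

```text
stand 5883 ((578.080810546875, 50.920440673828125), (130.09085083007812, 170.8448486328125), 7.482257843017578) 0.06557623257395395
head 475 ((579.2561645507812, 115.33675384521484), (35.80303192138672, 34.782981872558594), 7.348202705383301)
orange 12 [0.56982503 0.12785177 0.16923799]
block 369 ((579.2664184570312, 111.63384246826172), (34.973236083984375, 27.340341567993164), 6.898012638092041)
front 357 ((439.6888732910156, 7.417564392089844), (36.29243087768555, 111.23979187011719), 0.4863528311252594)
```

```bash
python3 -m crank '[[[0,0,-9.4,0,0,0,9.4],[0,0,-9.4,0,0,0,9.4],[0,0,-9.4,0,0,0,9.4],[0,0,0,-3.2,-4.4,0,7.0],[0,0,0,-3.2,-4.4,0,7.0]]]'; python3 -m crank '[[[0,0,0,-3.2,-4.4,0,7.0],[0,0,0,-3.2,-4.4,0,7.0],[0,0,0,-3.2,-4.4,0,7.0],[0,0,0,-3.2,-4.4,0,7.0],[0,0,0,-3.1,-4.4,0,7.0]]]'
python3 -m crank '[[[0,0,0,0,0,3,6.0],[0,0,0,0,0,0,6.0]]]'
python3 - <<'E'
from h import *
o=arm.get_obs();print(o['ee_pos'],o['eef_rot'],o['joint_pos'][5])
M=c2w('wrist'); im,d=vision.snapshot('wrist'); W=cloud('wrist',d,M); cv2.imwrite('pics/w1.png',im)
for r in vision.look_for('battery','wrist'): print(r)
m=(abs(W[...,0]-.455)<.045)&(abs(W[...,1]-.238)<.04)&(W[...,2]>.018)&(W[...,2]<.032)
P=W[m][:,:2]*1000; print(m.sum(),cv2.minAreaRect(P.astype(np.float32)),np.median(W[m],0))
E
```

```text
clock: 1.62
ee_pos: [0.27, 0.4349, 0.2054]
eef_rot: [-180.0, 0.0, -172.4]
force: [-0.4, -0.3, 0.3]
opening: 0.0774
finger_force: 0.0
clock: 2.25
ee_pos: [0.4569, 0.2366, 0.2057]
eef_rot: [180.0, 0.0, -172.5]
force: [0.2, -0.2, -0.4]
opening: 0.0701
finger_force: 0.0
clock: 2.5
ee_pos: [0.4547, 0.2369, 0.173]
eef_rot: [-179.9, -0.3, -172.6]
force: [0.3, 0.1, -0.6]
opening: 0.0604
finger_force: 0.0
[0.45465614 0.23685105 0.17296323] [-179.93788809   -0.31685437 -172.61429974] -76.21727220264461
{'rect': [265.3, 180.2, 32.0, 42.9], 'conf': 0.82}
{'rect': [193.2, 178.7, 39.0, 22.5], 'conf': 0.82}
1309 ((451.6727600097656, 237.9930877685547), (48.84074401855469, 33.625770568847656), 6.849257946014404) [0.45098105 0.23762061 0.02326009]
```

View pics/w1.png

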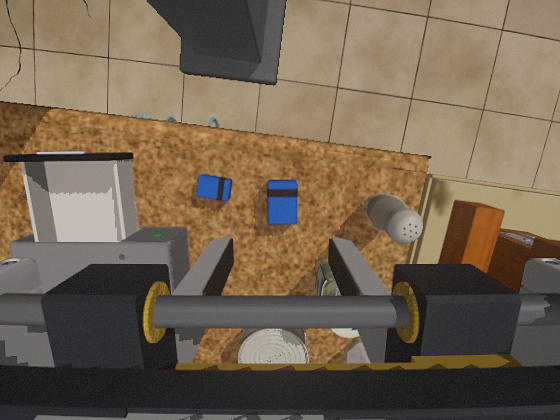

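The wrist picture shows the larger pack at (282,201) with a black band. The smaller look-alike is at (214,187). The chosen pack measures 49x34 with its top at 23 mm, so the choice stands. I descend and grasp it.

```bash
python3 -m crank '[[[0,0,0,0.1,0.1,5,6.0],[0,0,0,0,0,5,6.0],[0,0,0,0,0,4,6.0],[0,0,0,0,0,2,6.0],[0,0,0,0,0,0.8,6.0]]]'; python3 -m crank '[[[0,0,0,0,0,0,3.0],[0,0,0,0,0,0,3.0],[0,0,0,0,0,0,3.0],[0,0,0,0,0,0,3.0],[0,0,0,0,0,0,3.0]]]'; python3 -m crank '[[[0,0,0,0,0,-3,3.0],[0,0,0,0,0,-5,3.0],[0,0,0,0,0,-3,3.0],[0,0,0,0,0,0,3]]]'
```

```text
clock: 3.22
ee_pos: [0.4544, 0.2397, 0.0074]
eef_rot: [180.0, -0.0, -172.4]
force: [1.0, 0.1, 0.1]
opening: 0.06
finger_force: 0.0
clock: 3.85
ee_pos: [0.4557, 0.2392, 0.0089]
eef_rot: [180.0, 0.1, -172.5]
force: [-0.4, -0.3, 5.5]
opening: 0.0341
finger_force: 30.0
clock: 4.35
ee_pos: [0.4563, 0.2395, 0.1199]
eef_rot: [179.9, 0.3, -172.5]
force: [0.7, -0.1, -1.1]
opening: 0.0336
finger_force: 30.0
```

```bash
python3 - <<'E'
from h import *
c,s=np.cos(np.radians(7.5)),np.sin(np.radians(7.5)); o=np.array([.578,.051])
W=np.load('top0.npy'); D=W[...,:2]-o; X=D[...,0]*c+D[...,1]*s; Y=-D[...,0]*s+D[...,1]*c; Z=W[...,2]
m=(X<-.07)&(X>-.18)&(abs(Y+.03)<.09)
for lo,hi in[(.048,.062),(.032,.045),(.006,.017)]:
    k=m&(Z>lo)&(Z<hi); print(lo,k.sum(),np.percentile(X[k],[1,5,50,95,99]).round(4),np.percentile(Y[k],[1,5,50,95,99]).round(4))
k=m&(Z>.03)&(X>-.135); print('walls',np.histogram(Y[k],np.arange(-.1,.06,.008)))
p=np.array([-.109,-.027]); t=o+[p[0]*c-p[1]*s,p[0]*s+p[1]*c]; e=arm.get_obs()['ee_pos'][:2]; d=t-e
print(t,'tool move cm',-(d[0]*c+d[1]*s)*100,(-d[0]*s+d[1]*c)*100)
E
```

```text
0.048 303 [-0.1569 -0.1559 -0.1513 -0.1477 -0.1474] [-0.0792 -0.074  -0.0228  0.0264  0.03  ]
0.032 288 [-0.1482 -0.1476 -0.1145 -0.0748 -0.0715] [-0.0775 -0.0767 -0.0417  0.0281  0.0308]
0.006 2209 [-0.1474 -0.1443 -0.1092 -0.0738 -0.0707] [-0.0733 -0.0698 -0.0259  0.0168  0.0279]
walls (array([ 0,  0, 30, 97,  0,  0,  0,  0,  0,  0,  0,  0,  0,  0,  0, 87, 20,
        0,  0]), array([-0.1  , -0.092, -0.084, -0.076, -0.068, -0.06 , -0.052, -0.044,
       -0.036, -0.028, -0.02 , -0.012, -0.004,  0.004,  0.012,  0.02 ,
        0.028,  0.036,  0.044,  0.052]))
[0.47345672 0.01000363] tool move cm 1.2952385861999673 -22.981586304824386
```

```bash
python3 -m crank '[[[0,0,0,0.5,-5,0,3],[0,0,0,0.5,-6,0,3],[0,0,0,0.5,-6,0,3],[0,0,0,0,-4.5,0,3],[0,0,0,0,-1.2,0,3]]]'; python3 -m crank '[[[0,0,0,0,0,4,3],[0,0,0,0,0,3,3],[0,0,0,0,0,0,3]]]'; python3 - <<'E'
from h import *
o=arm.get_obs();c,s=np.cos(np.radians(7.5)),np.sin(np.radians(7.5));d=o['ee_pos'][:2]-[.578,.051]
print(o['ee_pos'],d[0]*c+d[1]*s,-d[0]*s+d[1]*c)
im,_=vision.snapshot('wrist'); cv2.imwrite('pics/w2.png',im)
E
```

```text
clock: 4.97
ee_pos: [0.468, 0.0099, 0.1148]
eef_rot: [179.9, -0.2, -172.7]
force: [-0.2, 0.3, -1.7]
opening: 0.034
finger_force: 30.0
clock: 5.35
ee_pos: [0.4658, 0.0131, 0.0433]
eef_rot: [179.8, -0.5, -172.5]
force: [-0.8, -0.4, -1.4]
opening: 0.0341
finger_force: 30.0
[0.46578039 0.0130963  0.04334248] -0.11620698177983538 -0.02293183272236935
```

View pics/w2.png

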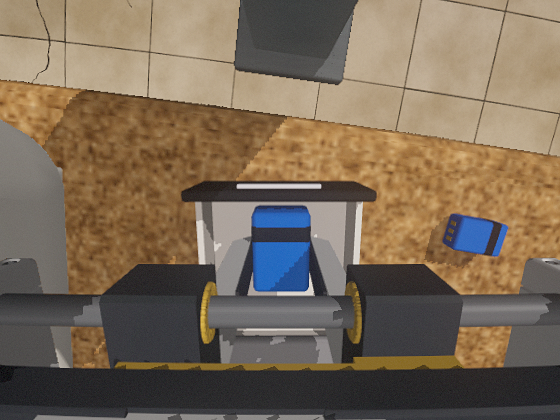

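The wrist picture shows the pack at (281,248) in the grip, between the drawer walls and just behind the black front. I shift it 5 mm inward and lower it.

```bash
python3 -m crank '[[[0,0,0,-0.6,0,0,3],[0,0,0,0,0,1.2,3],[0,0,0,0,0,0.7,3],[0,0,0,0,0,0.3,3],[0,0,0,0,0,0,3]]]'; python3 -m crank '[[[0,0,0,0,0,0,5.0],[0,0,0,0,0,0,5.0],[0,0,0,0,0,0,5.0],[0,0,0,0,0,0,5.0]]]'
```

```text
clock: 6.02
ee_pos: [0.475, 0.0126, 0.0252]
eef_rot: [180.0, -0.0, -172.5]
force: [-0.3, -0.1, -0.8]
opening: 0.0338
finger_force: 30.0
clock: 6.52
ee_pos: [0.4755, 0.0126, 0.0257]
eef_rot: [-180.0, 0.0, -172.5]
force: [0.1, 0.4, 0.4]
opening: 0.0499
finger_force: 0.0
```

```bash
python3 -m crank '[[[0,0,0,0,0,-2,5],[0,0,0,0,0,-3.5,5],[0,0,0,0,0,-4,5],[0,0,0,4,-0.5,0,5],[0,0,0,5,-0.5,0,5]]]';  python3 - <<'E'
from h import *
M=c2w('wrist');im,d=vision.snapshot('wrist'); cv2.imwrite('pics/w3.png',im); print(vision.look_for('battery','wrist'),vision.look_for('drawer_front','wrist')[:1])
im,d=vision.snapshot('top'); W=cloud('top',d,c2w('top')); cv2.imwrite('pics/t3.png',cv2.resize(im[150:310,210:420],None,fx=3.5,fy=3.5))
o=arm.get_obs();c,s=np.cos(np.radians(7.5)),np.sin(np.radians(7.5));d=o['ee_pos'][:2]-[.578,.051]
print(o['ee_pos'],d[0]*c+d[1]*s,-d[0]*s+d[1]*c)
E
```

```text
clock: 7.15
ee_pos: [0.3873, -0.0093, 0.1213]
eef_rot: [-180.0, 0.1, -172.5]
force: [-0.9, -1.4, 0.7]
opening: 0.0499
finger_force: 0.0
[{'rect': [273.4, 276.2, 35.7, 18.8], 'conf': 0.87}] [{'rect': [236.5, 247.6, 108.2, 112.5], 'conf': 0.67}]
[ 0.38736898 -0.00905196  0.12080654] -0.19683850216288662 -0.03465586136580998
```

View pics/t3.png

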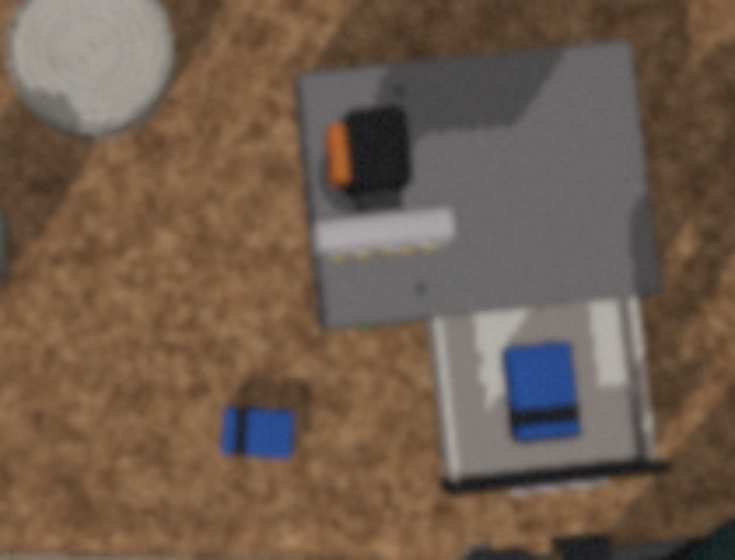

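The top view shows the pack lying flat inside the open drawer, at crop (542,390). I turn the tool a quarter turn, close the fingers and lower them in front of the drawer.

```bash
python3 -m crank '[[[0,0,10,0,0,0,0],[0,0,10,0,0,0,0],[0,0,10,0,0,0,0],[0,0,10,0,0,0,0],[0,0,10,0,0,0,0]]]'; python3 -m crank '[[[0,0,10,0,0,0,0],[0,0,10,0,0,0,0],[0,0,10,0,0,0,0],[0,0,10,0,0,0,0],[0,0,0,0,0,4,0]]]'; python3 -m crank '[[[0,0,0,0,0,3,0],[0,0,0,0,0,1.5,0],[0,0,0,0,1.5,0,0],[0,0,0,0,1.5,0,0],[0,0,0,0,1.5,0,0]]]'
```

```text
clock: 7.98
ee_pos: [0.3888, -0.0089, 0.1207]
eef_rot: [180.0, 0.0, 137.2]
force: [0.0, 0.0, -1.1]
opening: 0.0034
finger_force: 0.0
clock: 8.6
ee_pos: [0.392, -0.0094, 0.0834]
eef_rot: [179.5, 0.1, 97.4]
force: [0.3, -0.3, -0.8]
opening: 0.0005
finger_force: 0.0
clock: 9.22
ee_pos: [0.4341, -0.0031, 0.0365]
eef_rot: [179.9, 0.0, 97.5]
force: [-1.0, -0.9, 0.6]
opening: 0.0005
finger_force: 0.7
```

```bash
python3 -m crank '[[[0,0,0,0,1.5,0,0],[0,0,0,0,1.5,0,0],[0,0,0,0,1.5,0,0],[0,0,0,0,1.5,0,0],[0,0,0,0,0.4,0,0]]]'; python3 -m crank '[[[0,0,0,0,0.3,0,0],[0,0,0,0,0.3,0,0],[0,0,0,0,0.2,0,0],[0,0,0,0,0.2,0,0],[0,0,0,0,0,0,0]]]'
```

```text
clock: 9.85
ee_pos: [0.4966, 0.0053, 0.0354]
eef_rot: [180.0, -0.0, 97.5]
force: [-1.4, 0.0, -0.1]
opening: 0.0004
finger_force: 0.6
clock: 10.48
ee_pos: [0.5013, 0.006, 0.0353]
eef_rot: [-179.5, -0.0, 97.5]
force: [-11.0, -1.9, 8.2]
opening: 0.0004
finger_force: 5.7
```

```bash
python3 -m crank '[[[0,0,0,0,0.2,0,0],[0,0,0,0,0,0,0],[0,0,0,0,0,0,0]]]'; python3 -m crank '[[[0,0,0,0,-2,0,0],[0,0,0,0,-3,0,0],[0,0,0,0,-1,-3,0],[0,0,0,0,0,-6,0],[0,0,0,0,0,-6,0]]]'; python3 - <<'E'
from h import *
im,d=vision.snapshot('top'); W=cloud('top',d,c2w('top')); cv2.imwrite('pics/t4.png',cv2.resize(im[150:310,210:420],None,fx=3.5,fy=3.5))
im,d=vision.snapshot('side');cv2.imwrite('pics/s4.png',cv2.resize(im[120:280,220:400],None,fx=3.5,fy=3.5))
E
```

```text
clock: 10.85
ee_pos: [0.5014, 0.006, 0.0353]
eef_rot: [-179.2, -0.0, 97.5]
force: [-15.8, -1.4, 11.7]
opening: 0.0005
finger_force: 8.2
clock: 11.48
ee_pos: [0.4475, -0.0009, 0.1869]
eef_rot: [180.0, -0.0, 97.5]
force: [1.8, 0.7, 0.2]
opening: 0.0004
finger_force: 0.0
```

View pics/s4.png

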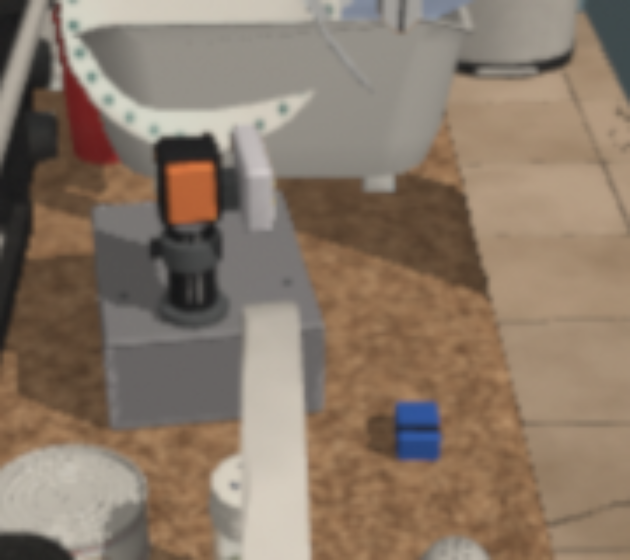

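View pics/t4.png

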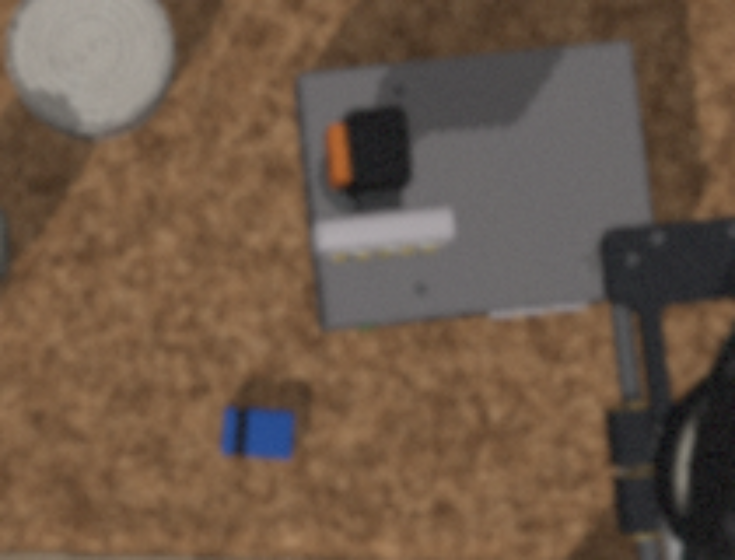

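The top view shows the drawer shut. Only the lip's thin line at (540,312) shows along the box edge, and the push met a rigid stop. The side view shows the mast down and the orange button at (190,192). Next I go over the grip.

```bash
python3 -m crank '[[[0,0,0,0,0,-5,9.4],[0,0,-10,0,0,0,9.4],[0,0,-10,0,0,0,9.4],[0,0,-10,0,0,0,9.4],[0,0,-10,0,0,0,9.4]]]'; python3 -m crank '[[[0,0,-10,0,0,0,9.4],[0,0,-10,0,0,0,9.4],[0,0,-10,0,0,0,9.4],[0,0,-10,0,0,0,9.4],[0,0,-10,0,0,0,9.4]]]'; python3 -m crank '[[[0,0,0,-5,3.2,0,9.4],[0,0,0,-5,3.2,0,9.4],[0,0,0,-4.6,3.0,0,9.4],[0,0,0,0,0,0,9.4],[0,0,0,0,0,0,9.4]]]'
python3 - <<'E'
from h import *
print(arm.get_obs()['ee_pos'])
M=c2w('wrist'); im,d=vision.snapshot('wrist'); W=cloud('wrist',d,M); cv2.imwrite('pics/w5.png',im)
c,s=np.cos(np.radians(7.5)),np.sin(np.radians(7.5));D=W[...,:2]-arm.get_obs()['ee_pos'][:2]
X=D[...,0]*c+D[...,1]*s; Y=-D[...,0]*s+D[...,1]*c
m=(abs(X)<.04)&(abs(Y)<.035)&(W[...,2]>.165)&(W[...,2]<.185)&(im.max(2)<90)
print(m.sum(),'X',np.percentile(X[m],[1,50,99]),'Y',np.percentile(Y[m],[1,50,99]),np.median(W[m][:,2]))
print(cv2.minAreaRect((W[m][:,:2]*1000).astype(np.float32)))
print(vision.look_for('grip','wrist')[:2],vision.look_for('button','wrist')[:2])
E
```

```text
clock: 12.2
ee_pos: [0.4479, -0.0009, 0.2348]
eef_rot: [180.0, -0.0, 137.8]
force: [-0.1, -0.9, -0.1]
opening: 0.0467
finger_force: 0.0
clock: 12.82
ee_pos: [0.4479, -0.0009, 0.2347]
eef_rot: [180.0, 0.0, -172.2]
force: [0.1, 0.4, 0.2]
opening: 0.0935
finger_force: 0.0
clock: 13.45
ee_pos: [0.58, 0.111, 0.2347]
eef_rot: [-180.0, -0.1, -172.5]
force: [-0.1, 0.2, -0.6]
opening: 0.0939
finger_force: 0.0
[0.58002272 0.11095028 0.23467726]
1416 X [-0.01994377 -0.00354512  0.01491393] Y [-0.0127603   0.00167488  0.01496413] 0.17503520066370368
((577.4434204101562, 111.24520874023438), (35.587013244628906, 28.09770393371582), 8.040826797485352)
[{'rect': [245.1, 165.3, 77.7, 76.6], 'conf': 0.72}, {'rect': [342.2, 217.5, 67.5, 67.4], 'conf': 0.55}] [{'rect': [298.2, 199.7, 8.2, 34.5], 'conf': 0.54}]
```

View pics/w5.png

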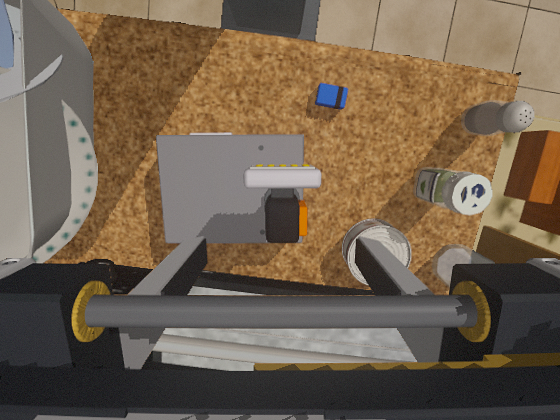

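The wrist picture shows the black block at (283,218) centred between the fingers, the orange button at (302,217) and the lamp at (283,178), clear of the pads. I descend and close.

```bash
python3 -m crank '[[[0,0,0,0.15,0.1,3,9.4],[0,0,0,0,0,3,9.4],[0,0,0,0,0,2.5,9.4],[0,0,0,0,0,1.5,9.4],[0,0,0,0,0,0,9.4]]]'; python3 -m crank '[[[0,0,0,0,0,0,2.0],[0,0,0,0,0,0,2.0],[0,0,0,0,0,0,2.0],[0,0,0,0,0,0,2.0],[0,0,0,0,0,0,2.0]]]'; python3 -m crank '[[[0,0,0,0,0,0,2.0],[0,0,0,0,0,0,2.0],[0,0,0,0,0,0,2.0]]]'
```

```text
clock: 14.22
ee_pos: [0.5779, 0.1114, 0.1349]
eef_rot: [180.0, -0.1, -172.6]
force: [0.4, -0.6, 0.4]
opening: 0.094
finger_force: 0.0
clock: 14.85
ee_pos: [0.5788, 0.112, 0.1355]
eef_rot: [180.0, 0.0, -172.5]
force: [-0.6, -0.5, -0.2]
opening: 0.0471
finger_force: 0.0
clock: 15.22
ee_pos: [0.5786, 0.1135, 0.1354]
eef_rot: [179.8, 0.0, -172.5]
force: [-0.3, 5.4, 0.0]
opening: 0.0306
finger_force: 30.0
```

```bash
python3 -m crank '[[[0,0,0,0,0.15,-0.5,2.0],[0,0,0,0,0,-1.5,2.0],[0,0,0,0,0,-1.5,2.0],[0,0,0,0,0,-1.5,2.0],[0,0,0,0,0,-1,2.0]]]'; python3 -m crank '[[[0,0,0,0,0,-1,2.0],[0,0,0,0,0,-1,2.0],[0,0,0,0,0,-0.4,2.0],[0,0,0,0,0,-0.2,2.0],[0,0,0,0,0,0,2.0]]]'
```

```text
clock: 15.85
ee_pos: [0.5786, 0.1135, 0.1969]
eef_rot: [180.0, 0.0, -172.5]
force: [2.9, 2.7, -4.5]
opening: 0.0304
finger_force: 30.0
clock: 16.48
ee_pos: [0.5785, 0.1135, 0.2214]
eef_rot: [180.0, -0.0, -172.5]
force: [2.0, 3.1, -4.4]
opening: 0.0308
finger_force: 30.0
```

```bash
python3 -m crank '[[[0,0,0,0,0,-0.2,2.0],[0,0,0,0,0,-0.2,2.0],[0,0,0,0,0,0,2.0],[0,0,0,0,0,0,2.0]]]'; python3 -m crank '[[[0,0,0,0,0,-0.15,2.0],[0,0,0,0,0,0,2.0],[0,0,0,0,0,0,2.0]]]'
```

```text
clock: 16.98
ee_pos: [0.5786, 0.1135, 0.2254]
eef_rot: [180.0, -0.0, -172.5]
force: [2.2, 3.0, -5.9]
opening: 0.0309
finger_force: 30.0
clock: 17.35
ee_pos: [0.5785, 0.1134, 0.2255]
eef_rot: [180.0, -0.1, -172.5]
force: [4.3, 2.9, -13.3]
opening: 0.0305
finger_force: 30.0
```

```bash
python3 -m crank '[[[0,0,0,0,0,0,2.0],[0,0,0,0,0,0,2.0],[0,0,0,0,0,0,2.0],[0,0,0,0,0,0,2.0]]]'; python3 - <<'E'
from h import *
ims=[]
for n,(a,b,e,f) in {'top':(150,310,210,420),'side':(100,260,200,410)}.items():
    im,d=vision.snapshot(n); ims.append(cv2.resize(im[a:b,e:f],(390,297)))
cv2.imwrite('pics/f.png',np.hstack(ims))
E
```

```text
clock: 17.85
ee_pos: [0.5785, 0.1134, 0.2255]
eef_rot: [180.0, -0.1, -172.5]
force: [4.1, 3.5, -13.6]
opening: 0.031
finger_force: 30.0
```

View pics/f.png

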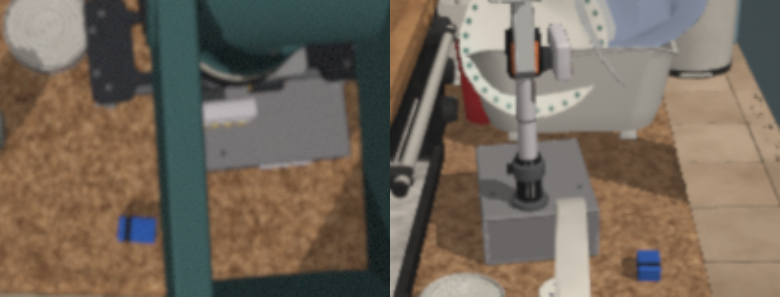

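The side view shows the mast fully extended at (527,110) with the gripper holding the head. The top view shows the drawer still shut. I hand the job in.

```bash
python3 -c "from workcell import workorder; print(workorder.close_job())"
```

```text
the job is handed in; nothing more can be done
None
```

The job is handed in: the battery pack is in the shut drawer, the mast was raised 90 mm to its second stop, and the arm is still holding it there with the button squeezed; I saw no sign that the jars, shaker or tin moved, though I didn't re-measure them.

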